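# Balance a fan rotor on the domed stand

### The arm

A 6-joint arm with a two-finger parallel gripper is mounted at the origin on the work surface. World frame = base frame: x ahead of the robot, y to its left, z up, the work surface at z = 0. Lengths are in mm, angles in rad, forces in N, time in s.
With the tool pointing down it reaches from about 400 to 925 mm from the base axis. Payload 12.5 kg.
Tool frame: the origin (TCP) lies at the very end of the fingers, on their centre line; the grasp point (between the pads) lies env.hold_point_z behind it (env.hold_point_z is the distance from the TCP to the grasp point, in mm); y points along the fingers, z is the direction in which the jaws open and shut, and the axes are right-handed (so a half turn about y gives the same grasp; the last joint's range is limited). The gripper opens to 95 mm and grips with 3 to 60 N. Pads are 20 mm wide; open, the fingers measure 119 mm over their backs; the gripper's body (75 mm by 180 mm) begins 59 mm behind the grasp point.
Start: joints at [-0.106, 0.491, 1.559, -0, 1.092, -0.106], TCP at [625.017, 0.021, 214.661] pointing down, gripper open.
Joint ranges: [-3.1, 3.1], [-0.84, 2.19], [0.05, 2.79], [-1.13, 4.28], [0.06, 2.93], [-2.69, 2.69]. Speed limits (rad/s): [2.22, 2.22, 2.79, 3.14, 3.14, 3.14].

### API

Orientations are given as [roll, pitch, yaw] about the fixed x, y, z axes, in that order (R = Rz(yaw) Ry(pitch) Rx(roll)).
In Python, from cell import env gives the robot as it stands.
- The arm moves only by the shell command python3 -m inch 'ROWS'. ROWS is JSON, one flat list of numbers, 7 for each row, row after row: the shift along the tool's x, y, z in m, then the turn, a rotation vector about the tool's x, y, z in degrees, then the closure, from -1 (fully open) to 1 (shut). In form: [tx, ty, tz, ax, ay, az, hand, tx, ty, tz, ax, ay, az, hand, ...]. A call has 1 to 10 rows; each row shifts and turns the commanded pose from where the row before left it, along the tool's axes as they then stand; what a row does not reach is not made up. A row lasts 1/10 s, in which the tool goes at most 50 mm and 8.59 degrees, less where a joint would pass 70% of its speed; a pose out of reach is approached as far as the arm can. A call is refused whole if a number of a shift passes 0.05 or a number of a turn 8.59, either way. A call with a gripper value outside its range is refused whole. The fingers move at their own pace and stop on an object; the grip force is fixed at half the most. Time passes only in rows, so rows that do not move let the fingers close. It gives the time, the measured TCP pose, the force and the opening at its end, in the units of the state.
- env.state(): the state, without advancing time (a new reading comes with each control period).
- env.read_camera(name): name is "scene" or "side" or "wrist"; returns a dict with "pixels" (480x640x3 uint8, blue, green, red), "depth" (480x640 float32, mm along the optical axis (not along the pixel's ray), 0 where there is no reading), "mtx" (3x3 intrinsics, pixels), "R" (3x3) and "t" (3): a world point X has camera coordinates R X + t. Camera axes: x right, y down, z forward; pixel columns grow to the right and rows downward; lengths in mm; the calibration is good to about 2 mm. A picture is of the moment at which its call begins.
- env.job_done(): hands the job in, once; it reports no verdict.
The state is a dict: "t": time; "joints": joint angles; "qvel": joint speeds; "tau": joint torques, N m; "eef_pos": TCP position; "tcp_rot": TCP orientation; "ft_force": force on the tool from outside, world axes, zero at the start; "moment": the same for the moment, N m; "opening": opening from 0.0 (shut) to 1.0 (fully open).
Only numpy, scipy, OpenCV 4.12 (cv2) and the standard library are available. Lean on these libraries where they do the work, as an engineer would, in place of code of your own. Each camera call takes 0.05 s, during which the arm holds its last target.

### The job

Check the balance of the two-bladed wooden fan rotor: pick it up and set it down gently by its hub, right side up, centred on the brass dome of the balancing stand, so that it stays there balanced by itself, about level and at rest. Leave the blue three-bladed rotor and the yellow tin standing where they are.

Things in the scene. Friction and masses are not known exactly. Their poses are not given: they have to be found in the camera images.
- rotor: Wooden two-bladed fan rotor, 0.12 kg, lying flat on its dark hub: upright cylinder 44 mm wide, 30 mm high, flat below. Two lighter brown pitched blades, 34 mm wide, on opposite sides, 7 to 25 mm above the underside, reach 90 mm from the axis. Origin: centre of the hub's underside; x along the blades, z up the axis. From above, fingers fit the hub's free sides, along y. Balanced about its axis.
- stand: Balancing stand, bolted down: a smooth brass half-ball, radius 70 mm, on a round green base 156 mm across and 12 mm thick. Origin: the top of the dome, 82 mm above the bench; z up. The flat hub is stable on it: set down off centre it tips to that side, about 1 degree per mm, and stays on.
- spare: Bystander: blue rotor with three blades, else of the same size (grey hub 44 mm in diameter, 30 mm high, blades to 90 mm from the axis), lying flat on the bench. Origin: centre of the hub's underside, z up. Not to be moved.
- tin: Bystander: closed tin, 70 mm in diameter, 60 mm high, yellow with a white lid, standing on the bench. Origin: centre of its underside, z up. Not to be moved.
There are look-alikes about, which are no part of the job. Several things have the shape of the rotor; the one meant has the colours described above.

How it is judged (in metres and radians):
At the end, for the whole second after the job is handed in: The two-bladed rotor rests by its hub on the dome, released and at rest: its hub's underside centre within 18 mm of the dome's top seen from above and within 8 mm of it in height, right side up, its axis within 15 degrees of vertical, not leaning on the tin (horizontal distance between rotor and stand below 0.018 m and z of rotor in the frame of stand between -0.008 and 0.008 m and angle between rotor's own z axis and vertical below 0.26 rad and contact force between rotor and tin below 0.05 N and linear speed of rotor below 0.03 m/s and angular speed of rotor below 0.4 rad/s); the robot touches nothing.
It fails at once if the three-bladed rotor is pushed more than 20 mm or tipped (distance of spare from where it was at the start of the episode above 0.02 m or angle between spare's own z axis and vertical above 0.35 rad).
It fails at once if the tin is pushed more than 20 mm or tipped (distance of tin from where it was at the start of the episode above 0.02 m or angle between tin's own z axis and vertical above 0.35 rad).
It fails at once if the rotor comes down on the dome faster than 0.45 m/s (dropped from more than about 10 mm, or slammed) (horizontal distance between rotor and stand below 0.04 m and z of rotor in the frame of stand between -0.02 and 0.03 m and linear speed of rotor above 0.45 m/s).
It also fails if it takes over 46 s, if anything falls off the work surface, if the arm or the gripper's body presses on something with over 40 N, if the wrist force passes 120 N, or if a joint passes its speed limit or range.

## Working session

There is one attempt and no reset: what is moved stays moved. The work goes in short steps, Python scripts to look and compute and a shell command to move; the robot and the scene stay as the last step left them, time stands still between calls to the robot, and variables do not carry over. Pictures are saved under pics/ and viewed, and the job is handed in when it is done.

```bash
mkdir -p pics; ls
python3 - <<'E'
from cell import env
import cv2,numpy as np
print(env.state(), env.hold_point_z)
for n in ["scene","side","wrist"]:
    c=env.read_camera(n); cv2.imwrite(f"pics/{n}0.png",c["pixels"]); np.savez(f"/tmp/{n}0.npz",**c)
    print(n,c["mtx"].tolist(),(-c["R"].T@c["t"]).tolist())
E
```

```text
pics
{'t': 0.0, 'joints': array([-1.05601594e-01,  4.91555085e-01,  1.55946547e+00, -3.09167807e-05,
        1.09171722e+00, -1.05618916e-01]), 'qvel': array([ 5.94313621e-04,  1.82700250e-03, -6.71340368e-04, -1.39721771e-03,
       -4.87902919e-04, -3.50096975e-05]), 'tau': array([-9.52334158e-04, -6.12640929e+01, -2.58175153e+01,  6.92750537e-02,
        4.83079045e-02, -1.38641695e-05]), 'eef_pos': array([6.24742472e+02, 4.15232667e-02, 2.14059020e+02]), 'tcp_rot': array([-1.57193796e+00,  9.34544411e-05, -1.57076479e+00]), 'ft_force': array([-0.10638094,  0.40674675,  0.54085658]), 'moment': array([ 0.00083518, -0.00638425, -0.00593903]), 'opening': 1.0002312057998088} 18.8
scene [[508.96841599342184, 0.0, 316.9449495082832], [0.0, 508.96841599342184, 228.42857911723405], [0.0, 0.0, 1.0]] [804.6211347209529, 630.6896200142588, 988.6649388943583]
side [[600.6578334337369, 0.0, 320.75902784312507], [0.0, 600.6578334337369, 239.75569120468666], [0.0, 0.0, 1.0]] [365.94998853109036, 1351.2193168440488, 1005.7947271201858]
wrist [[372.5948490263205, 0.0, 319.7847096681129], [0.0, 372.5948490263205, 236.5639246525467], [0.0, 0.0, 1.0]] [624.6468776390512, 83.30837416947507, 382.98284439194396]
```

View pics/scene0.png

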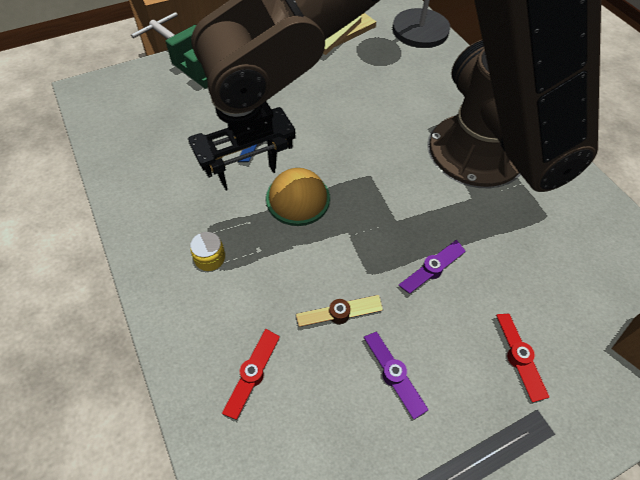

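View pics/side0.png

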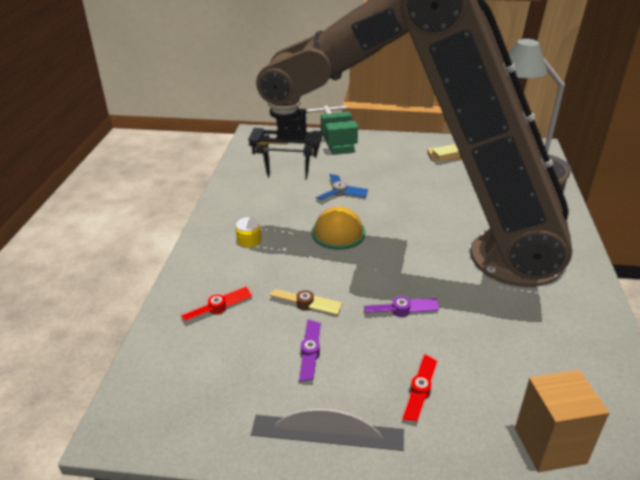

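View pics/wrist0.png

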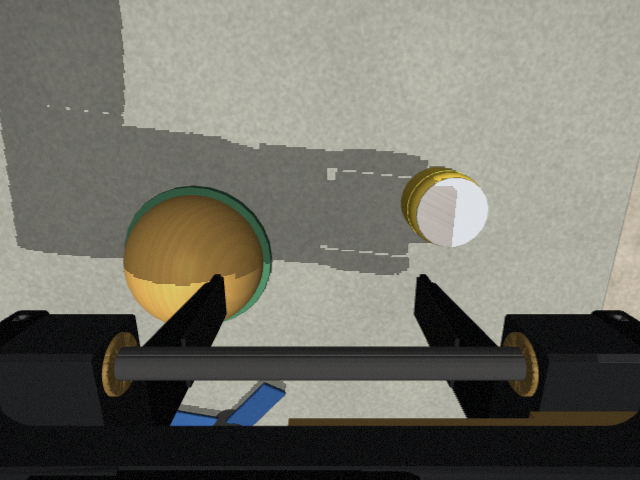

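The scene view shows the wooden rotor's dark hub at about (340,309), the dome at (297,195) and the tin at (208,252). The spare is behind the gripper and shows at (339,188) in the side view. Next I'll measure these positions.

```bash
cat > h.py <<'E'
import cv2,numpy as np
from scipy.optimize import least_squares
def cloud(c):
    v,u=np.mgrid[:480,:640]; d=c["depth"].astype(float); K=c["mtx"]
    P=np.stack([(u-K[0,2])/K[0,0]*d,(v-K[1,2])/K[1,1]*d,d],-1)
    return (P-c["t"])@c["R"]
def ray(c,u,v,z):
    K=c["mtx"]; r=c["R"].T@np.array([(u-K[0,2])/K[0,0],(v-K[1,2])/K[1,1],1]); o=-c["R"].T@c["t"]
    return o+r*(z-o[2])/r[2]
def comp(m,near=None,minA=20):
    n,l,s,ce=cv2.connectedComponentsWithStats(m.astype(np.uint8))
    return [(l==i,s[i,4],ce[i]) for i in range(1,n) if s[i,4]>=minA]
E
python3 - <<'E'
from h import *
for n in ["scene","side","wrist"]:
    c=dict(np.load(f"/tmp/{n}0.npz")); P=cloud(c); hsv=cv2.cvtColor(c["pixels"],cv2.COLOR_BGR2HSV); H,S,V=[hsv[...,i].astype(int) for i in range(3)]
    ok=c["depth"]>0
    z=P[...,2]
    # bench bias
    b=ok&(S<40)&(abs(z)<10); print(n,"bench z",np.median(z[b]))
    dome=ok&(H>10)&(H<25)&(S>120)&(z>30)&(z<95)&(P[...,0]>350)&(P[...,0]<850)&(abs(P[...,1])<200)
    for m,a,ce in comp(dome,minA=300):
        X=P[cv2.erode(m.astype(np.uint8),np.ones((5,5)))>0]
        f=lambda p:np.linalg.norm(X-[p[0],p[1],p[2]],axis=1)-70
        r=least_squares(f,[*X.mean(0)[:2],12],loss="soft_l1"); print(" dome",a,ce,r.x.round(1),np.std(r.fun).round(2))
    for name,lo,hi in [("yellow",24,32),("blue",100,118)]:
        for m,a,ce in comp(ok&(H>=lo)&(H<=hi)&(S>130)&(z>-5)&(z<100),minA=40): print(" ",name,a,ce.round(0),np.median(P[m],0).round(0),P[m].min(0).round(0),P[m].max(0).round(0))
    # wooden blades
    for m,a,ce in comp(ok&(H>=15)&(H<=32)&(S>50)&(V>120)&(z>3)&(z<30),minA=60): print("  wood",a,ce.round(0),np.median(P[m],0).round(0))
    # dark hub
    for m,a,ce in comp(ok&((H<15)|(H>170))&(S>60)&(V<130)&(z>15)&(z<36)&(P[...,1]>0),minA=20): print("  hub",a,ce.round(1),P[m].mean(0).round(1))
E
python3 - <<'E'
import cv2
a=cv2.imread('pics/scene0.png')[280:340,280:400];b=cv2.imread('pics/side0.png')[270:330,250:370]
cv2.imwrite('pics/crop.png',cv2.resize(cv2.vconcat([a,b]),None,fx=5,fy=5,interpolation=0)[:600,:600])
E
```

```text
scene bench z 0.6372681718784423
 dome 2071 [297.18203766 191.75712216] [496.4 -55.9  12.7] 1.88
  yellow 425 [210. 260.] [749.  36.  37.] [706. -15.  -1.] [779.  43.  58.]
  blue 69 [249. 149.] [ 546. -243.   21.] [ 519. -258.   10.] [ 567. -229.   28.]
  wood 186 [363.  23.] [   8. -582.   21.]
  wood 351 [365. 303.] [492. 265.  21.]
  wood 449 [313. 316.] [602. 245.  20.]
  hub 187 [467.4 164.2] [71.6 47.1 24.7]
  hub 26 [491.5 168.3] [23.4 83.7 22.5]
  hub 29 [506.2 172.5] [ -1.9 110.5  21.9]
  hub 259 [339.4 310.3] [550.  259.6  29.5]
  hub 123 [512.2 351.4] [282.7 486.6  23.2]
  hub 41 [253.  379.5] [763.6 311.3  23.9]
side bench z 1.6825927597204648
 dome 1182 [338.12098139 223.63451777] [495.4 -57.5  13.5] 3.21
  yellow 355 [248. 237.] [735.  34.  33.] [709.   2.  -0.] [773.  46.  59.]
  blue 146 [356. 191.] [ 460. -268.   20.] [ 428. -288.    9.] [ 496. -246.   28.]
  blue 58 [328. 194.] [ 543. -237.   23.] [ 518. -264.   17.] [ 571. -205.   32.]
  wood 145 [255.  15.] [ 1191. -2169.    18.]
  wood 75 [549.  55.] [ -375. -1629.    17.]
  wood 77 [450. 158.] [ 152. -534.   17
[... 185 characters left out ...]
 [76.5 51.7 22. ]
  hub 28 [526.4 280.2] [ -5.3 116.   17.8]
  hub 89 [303.5 302. ] [547.  271.5  25.9]
  hub 37 [219.2 307.9] [748.  308.9  19.8]
wrist bench z -1.1940217728971028
 dome 869 [424.69275029 194.55466053] [754.9  -4.7  -1.2] 1.2
 dome 11328 [187.62641243 257.29608051] [493.4 -56.   10.9] 0.6
  yellow 1108 [424. 191.] [716.  27.  43.] [706. -23.   5.] [765.  42.  58.]
  yellow 49 [165. 290.] [487. -58.  80.] [484. -68.  79.] [489. -52.  82.]
  yellow 76 [176. 288.] [496. -57.  81.] [492. -63.  79.] [504. -52.  82.]
  blue 1187 [256. 405.] [ 549. -238.   19.] [ 512. -271.   10.] [ 582. -205.   24.]
  blue 516 [192. 419.] [ 468. -262.   15.] [ 443. -270.    9.] [ 498. -251.   19.]
```

View pics/crop.png

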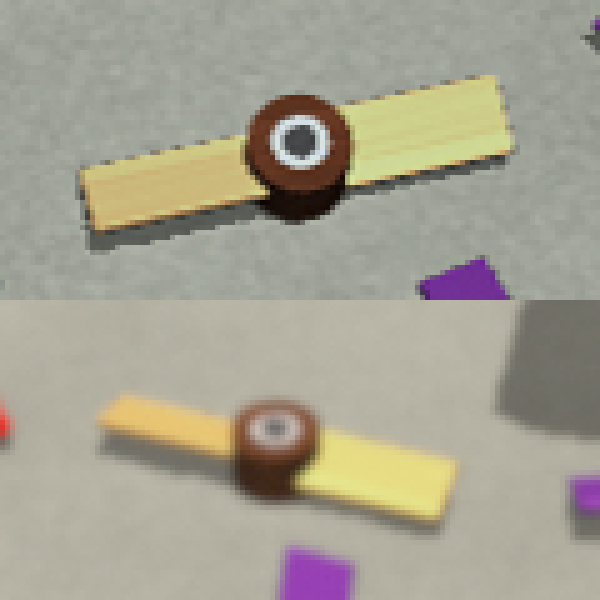

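Run:
```python
from h import *
for n,uv in [("scene",(340,308.4)),("side",(305,295.4))]:
    c=dict(np.load(f"/tmp/{n}0.npz")); P=cloud(c)
    print(n,ray(c,*uv,30).round(1))
    hsv=cv2.cvtColor(c["pixels"],cv2.COLOR_BGR2HSV); H,S,V=[hsv[...,i].astype(int) for i in range(3)]
    m=(H>=12)&(H<=32)&(S>50)&(V>110)&(P[...,2]>3)&(P[...,2]<32)&(np.hypot(P[...,0]-549,P[...,1]-262)<100)
    # cast both blades onto plane z=16, direction by fitLine
    vv,uu=np.nonzero(m); Q=np.array([ray(c,u,v,16)[:2] for u,v in zip(uu,vv)],np.float32)
    D=cv2.fitLine(P[m][:,:2].astype(np.float32),cv2.DIST_HUBER,0,.01,.01).ravel()
    print(len(uu),Q.mean(0),cv2.fitLine(Q,cv2.DIST_HUBER,0,.01,.01).ravel(),D)
    L=Q[Q[:,0]>549];print(L.mean(0),Q[Q[:,0]<549].mean(0))
```

```text
scene [547.1 256.7  30. ]
834 [551.07184 252.71005] [ 9.8044121e-01 -1.9681223e-01  5.5118732e+02  2.5242061e+02] [ 9.8031366e-01 -1.9744663e-01  5.4736328e+02  2.5524234e+02]
[601.0237  242.60173] [491.39273 264.78696]
side [546.1 251.6  30. ]
613 [532.67523 255.05641] [ 9.7226417e-01 -2.3388542e-01  5.4201044e+02  2.5346696e+02] [ 9.7705716e-01 -2.1297733e-01  5.3165057e+02  2.6065128e+02]
[601.54553 238.7135 ] [495.4716  263.88486]
```

```bash
python3 -m inch '[-0.04,0,-0.01,0,0,0,-1,-0.04,0,-0.01,0,0,0,-1,-0.04,0,-0.01,0,0,0,-1,-0.04,0,-0.01,0,0,0,-1,-0.04,0,-0.01,0,0,0,-1,-0.03,0,-0.01,0,0,0,-1,-0.03,0,-0.015,0,0,0,-1]'; python3 -m inch '[0,0,0,0,-7.86,0,-1,0,0,0,0,-7.86,0,-1,0,0,0,0,-7.86,0,-1,0,0,0,0,-7.86,0,-1,0,0,0,0,-7.86,0,-1,0,0,0,0,-7.86,0,-1,0,0,0,0,-7.86,0,-1,0,0,0,0,-7.86,0,-1,0,0,0,0,-7.86,0,-1,0,0,0,0,-7.86,0,-1]'; python3 -m inch '[0,0,0,0,0,0,-1,0,0,0,0,0,0,-1]'
python3 - <<'E'
from cell import env
import cv2,numpy as np
c=env.read_camera("wrist"); cv2.imwrite("pics/wrist1.png",c["pixels"]); np.savez("/tmp/wrist1.npz",**c)
s=env.state();print(s['eef_pos'],s['tcp_rot'],s['joints'],s['t'])
E
```

```text
t: 0.85
eef_pos: [549.5, 261.5, 214.3]
tcp_rot: [-1.571, -0.0, -1.57]
ft_force: [0.8, -0.2, -0.2]
opening: 0.997
t: 1.85
eef_pos: [549.9, 260.0, 214.4]
tcp_rot: [-1.571, 0.0, -0.193]
ft_force: [0.7, 0.1, 0.3]
opening: 1.0
t: 2.05
eef_pos: [549.9, 260.0, 214.5]
tcp_rot: [-1.571, 0.0, -0.203]
ft_force: [-0.4, 0.1, 0.3]
opening: 0.998
[549.98953292 259.99782798 214.56095567] [-1.57086611e+00  6.25107492e-05 -2.02783991e-01] [ 3.33069981e-01  4.67219042e-01  1.60156305e+00 -3.19655474e-05
  1.07289994e+00 -1.03492709e+00] 2.1
```

View pics/wrist1.png

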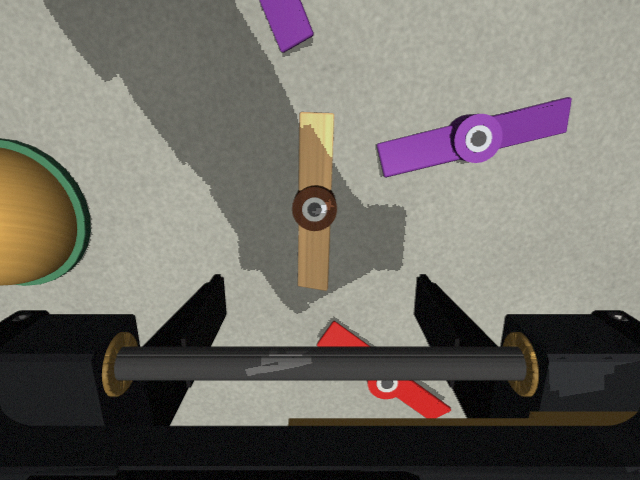

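The wrist view shows the hub ring at (314.5,209) with the blades vertical in the image. The jaws therefore straddle the hub's free sides. Both fingers look clear of the purple rotor's nearest blade tip, at (380,160).

Run:
```python
from h import *
from scipy.spatial.transform import Rotation as Ro
c=dict(np.load("/tmp/wrist1.npz")); P=cloud(c)
hsv=cv2.cvtColor(c["pixels"],cv2.COLOR_BGR2HSV); H,S,V=[hsv[...,i].astype(int) for i in range(3)]
roi=np.zeros((480,640),bool); roi[95:300,270:350]=1
print("ring ray",ray(c,314.5,209,30))
m=roi&(P[...,2]>27)&(P[...,2]<36); vv,uu=np.nonzero(m)
(cx,cy),r=cv2.minEnclosingCircle(np.stack([uu,vv],1).astype(np.float32)); print("top",cx,cy,r,ray(c,cx,cy,30),P[m].mean(0))
b=roi&(P[...,2]>4)&(P[...,2]<26)&(S>60)&(V>90)
print("blade dir",cv2.fitLine(P[b][:,:2].astype(np.float32),cv2.DIST_HUBER,0,.01,.01).ravel())
R=Ro.from_euler('xyz',[-1.5709,0,-.2028]); tcp=np.array([550,260,214.5])
print("tool x,z",R.as_matrix().round(3).tolist())
for p in (ray(c,314.5,209,30),ray(c,cx,cy,30)): print("delta tool",R.inv().apply(p-tcp))
```

```text
ring ray [545.49677675 256.01271917  30.        ]
top 313.8023376464844 208.5 22.48544692993164 [544.87627275 255.45198291  30.        ] [545.21913356 255.39329437  29.01332918]
blade dir [ 9.7478342e-01 -2.2315307e-01  5.3642676e+02  2.5760568e+02]
tool x,z [[0.98, -0.0, 0.201], [-0.201, -0.0, 0.98], [-0.0, -1.0, -0.0]]
delta tool [ -3.60784714 184.50049794  -4.79344612]
delta tool [ -4.10269539 184.50056784  -5.46766832]
```

```bash
python3 -m inch '[-0.003,0.01,-0.005,0,0,0,-1,0,0.03,0,0,0,0,-1,0,0.03,0,0,0,0,-1,0,0.03,0,0,0,0,-1,0,0.03,0,0,0,0,-1,0,0.03,0,0,0,0,-1,0,0.02,0,0,0,0,-1,0,0.015,0,0,0,0,-1,0,0.01,0,0,0,0,-1,0,0.0045,0,0,0,0,-1]'; python3 -m inch '[0,0,0,0,0,0,-1,0,0,0,0,0,0,1,0,0,0,0,0,0,1,0,0,0,0,0,0,1,0,0,0,0,0,0,1,0,0,0,0,0,0,1,0,0,0,0,0,0,1,0,0,0,0,0,0,1]'
python3 - <<'E'
from cell import env
import cv2,numpy as np
c=env.read_camera("wrist"); cv2.imwrite("pics/wrist2.png",c["pixels"])
E
```

```text
t: 3.1
eef_pos: [545.9, 255.6, 4.4]
tcp_rot: [-1.571, 0.0, -0.2]
ft_force: [-0.2, -0.0, 1.1]
opening: 1.002
t: 3.9
eef_pos: [546.1, 255.7, 5.1]
tcp_rot: [-1.571, -0.0, -0.199]
ft_force: [0.8, 0.7, -0.9]
opening: 0.469
```

View pics/wrist2.png

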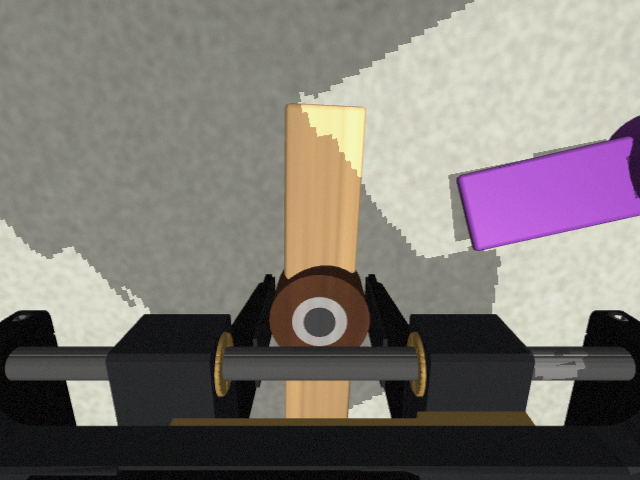

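Closing stopped at an opening of 0.469, which is 44.6 mm and matches the 44 mm hub. The picture shows the hub ring at (320,320), centred between the fingers. Next I'll lift it and check.

```bash
python3 -m inch '[0,-0.01,0,0,0,0,1,0,-0.02,0,0,0,0,1,0,-0.03,0,0,0,0,1,0,-0.03,0,0,0,0,1,0,-0.03,0,0,0,0,1,0,-0.025,0,0,0,0,1]'; python3 -m inch '[0,0,-0.01,0,0,0,1,0,0,-0.03,0,0,0,1,0,0,-0.04,0,0,0,1,0,0,-0.04,0,0,0,1,0,0,-0.04,0,0,0,1,0,0,-0.04,0,0,0,1,0.004,0,-0.04,0,0,0,1,0.004,0,-0.04,0,0,0,1,0.004,0,-0.025,0,0,0,1,0.001,0,-0.011,0,0,0,1]'; python3 -m inch '[0,0,0,0,0,0,1,0,0,0,0,0,0,1,0,0,0,0,0,0,1]'
python3 - <<'E'
from cell import env
import cv2,numpy as np
for n in ["wrist","scene","side"]:
    c=env.read_camera(n); cv2.imwrite(f"pics/{n}3.png",c["pixels"]); np.savez(f"/tmp/{n}3.npz",**c)
s=env.state();print(s['eef_pos'],s['tcp_rot'],s['t'])
E
```

```text
t: 4.55
eef_pos: [546.1, 255.7, 152.5]
tcp_rot: [-1.57, -0.001, -0.199]
ft_force: [0.9, 0.2, -0.6]
opening: 0.458
t: 5.55
eef_pos: [495.6, -58.7, 149.6]
tcp_rot: [-1.571, 0.001, -0.201]
ft_force: [-0.9, 0.7, -0.6]
opening: 0.457
t: 5.85
eef_pos: [496.3, -55.6, 150.0]
tcp_rot: [-1.571, 0.0, -0.198]
ft_force: [0.5, -0.4, -1.1]
opening: 0.457
[496.40382178 -55.74019115 150.12890997] [-1.57075610e+00 -1.70122366e-05 -1.97570656e-01] 6.0
```

View pics/wrist3.png

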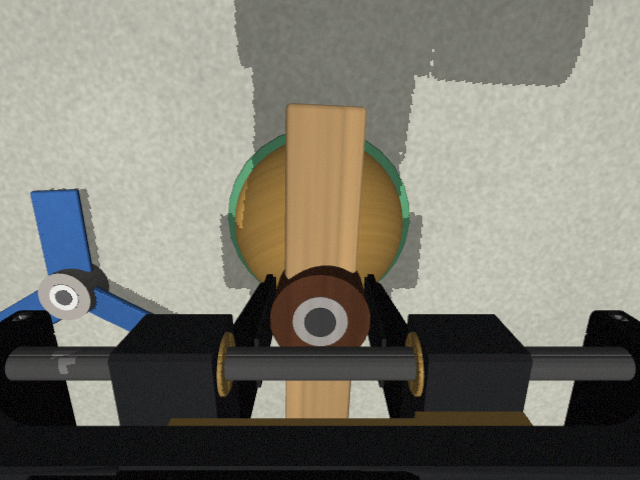

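View pics/side3.png

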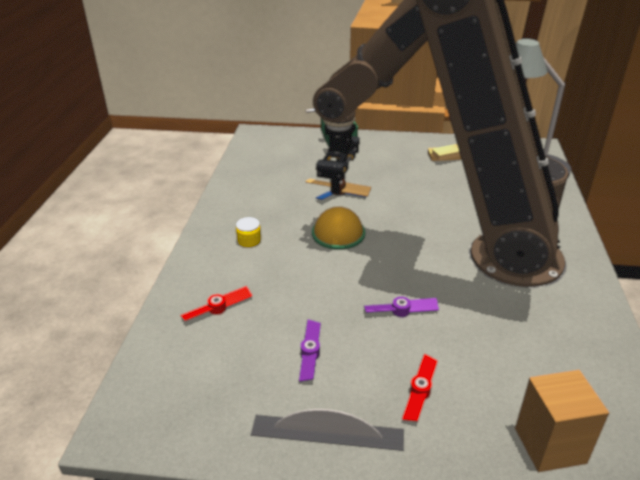

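View pics/scene3.png

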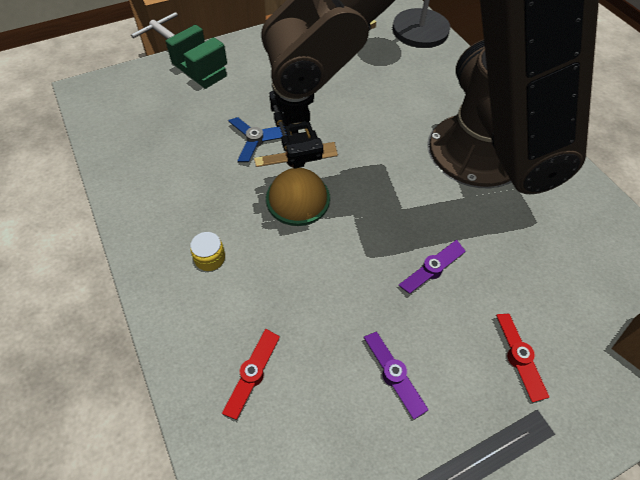

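The rotor is held level over the dome, with the hub ring at (320,321) and the green base spanning columns 229–409 in the wrist view. I'll refine the hub and dome centres from these views.

Run:
```python
from h import *
for n in ["wrist","scene","side"]:
    c=dict(np.load(f"/tmp/{n}3.npz")); P=cloud(c); ok=c["depth"]>0
    z=P[...,2]; hsv=cv2.cvtColor(c["pixels"],cv2.COLOR_BGR2HSV); H,S,V=[hsv[...,i].astype(int) for i in range(3)]
    m=ok&(z>25)&(z<88)&(np.hypot(P[...,0]-495,P[...,1]+56)<72)&(H>8)&(H<30)&(S>100)
    X=P[cv2.erode(m.astype(np.uint8),np.ones((3,3)))>0]
    r=least_squares(lambda p:np.linalg.norm(X-p,axis=1)-70,[495,-56,12],loss="soft_l1");print(n,len(X),r.x.round(1),np.std(r.fun).round(2))
    # silhouette: rim of green base at z=12 (outer edge, circle r=78)
    g=(H>50)&(H<90)&(S>70)&(np.hypot(P[...,0]-495,P[...,1]+56)<95)&(z<25)
    vv,uu=np.nonzero(g); 
    Q=np.array([ray(c,u,v,12)[:2] for u,v in zip(uu,vv)])
    if len(Q)>20:
        # outermost by angle
        a=np.round(np.degrees(np.arctan2(Q[:,1]+56,Q[:,0]-495))/6); rr=np.hypot(Q[:,0]-495,Q[:,1]+56)
        E=np.array([Q[a==k][np.argmax(rr[a==k])] for k in np.unique(a)])
        s=least_squares(lambda p:np.hypot(E[:,0]-p[0],E[:,1]-p[1])-78,[495,-56],loss="soft_l1",f_scale=1);print("  base",len(E),s.x.round(1),np.std(s.fun).round(2))
c=dict(np.load("/tmp/wrist3.npz"));print("hub",ray(c,320,321,175.2))
P=cloud(c);print(np.median(P[300:335,295:305],axis=(0,1)),np.median(P[300:335,340:350],axis=(0,1)))
print("blade z", [P[v,320].round(1).tolist() for v in (110,150,200,250)],P[410,320])
```

```text
wrist 8222 [493.6 -56.   10.7] 0.43
  base 37 [494.2 -55.9] 0.75
scene 1931 [496.4 -56.1  12.9] 1.73
  base 40 [497.2 -51.8] 1.08
side 1056 [495.3 -58.4  14.1] 3.12
  base 34 [494.6 -53. ] 1.9
hub [495.29525163 -54.71015967 175.2       ]
[492.1803642  -63.1454397  174.14733622] [496.13745434 -43.96322265 173.9316581 ]
blade z [[410.1, -37.7, 164.8], [425.2, -40.7, 163.8], [445.9, -44.8, 161.5], [467.4, -49.1, 163.5]] [550.42491479 -65.71426979 164.79061896]
```

```bash
python3 -m inch '[-0.0015,0.01,-0.001,0,0,0,1,0,0.015,0,0,0,0,1,0,0.015,0,0,0,0,1,0,0.01,0,0,0,0,1,0,0.006,0,0,0,0,1,0,0.003,0,0,0,0,1,0,0,0,0,0,0,1,0,0,0,0,0,0,1]'; python3 -m inch '[0,0.001,0,0,0,0,1,0,0.001,0,0,0,0,1,0,0,0,0,0,0,1]'
```

```text
t: 6.8
eef_pos: [494.9, -57.4, 91.5]
tcp_rot: [-1.571, -0.001, -0.199]
ft_force: [1.1, 0.4, -1.2]
opening: 0.459
t: 7.1
eef_pos: [494.7, -57.3, 89.2]
tcp_rot: [-1.571, -0.0, -0.199]
ft_force: [0.0, -0.5, -0.8]
opening: 0.459
```

```bash
python3 -m inch '[0,0.001,0.001,0,0,0,1,0,0,0,0,0,0,1,0,0,0,0,0,0,1]'; python3 -m inch '[0,0.0005,0,0,0,0,1,0,0,0,0,0,0,1,0,0,0,0,0,0,1]';  python3 -m inch '[0,0.0005,0,0,0,0,1,0,0,0,0,0,0,1,0,0,0,0,0,0,1]'
python3 - <<'E'
from cell import env
import cv2,numpy as np
for n in ["scene","side"]:
    c=env.read_camera(n); cv2.imwrite(f"pics/{n}4.png",cv2.resize(c["pixels"][100:260,200:420],None,fx=3.5,fy=3.5))
E
```

```text
t: 7.4
eef_pos: [494.9, -56.3, 88.1]
tcp_rot: [-1.571, -0.0, -0.199]
ft_force: [-0.9, 0.0, -0.4]
opening: 0.461
t: 7.7
eef_pos: [494.9, -56.3, 87.6]
tcp_rot: [-1.571, -0.0, -0.199]
ft_force: [-0.6, 1.0, -0.4]
opening: 0.459
t: 8.0
eef_pos: [494.9, -56.3, 87.1]
tcp_rot: [-1.571, -0.0, -0.199]
ft_force: [-0.0, -0.4, -1.1]
opening: 0.461
```

View pics/side4.png

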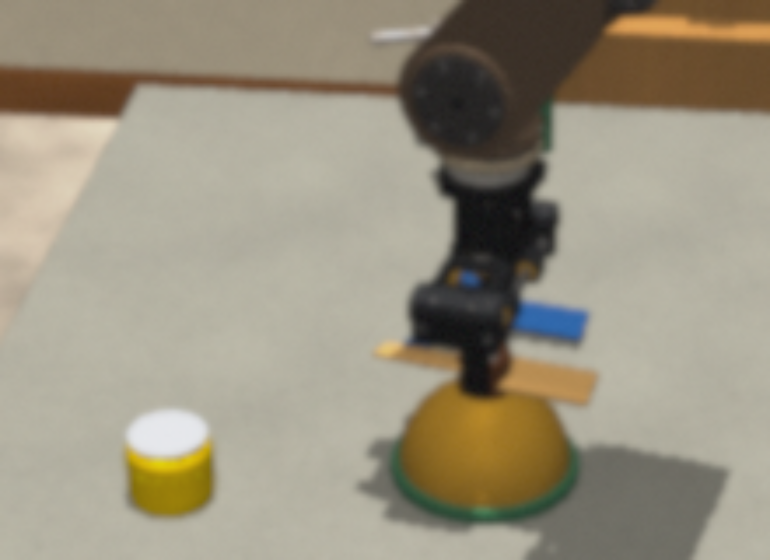

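The picture shows the hub just above or touching the dome top at about (485,385), and the tin at (168,460) is well clear. The force still shows only the rotor's weight, so I'll keep going down in half-millimetre steps.

```bash
python3 -m inch '[0,0.0005,0,0,0,0,1,0,0,0,0,0,0,1]'; python3 -m inch '[0,0.0005,0,0,0,0,1,0,0,0,0,0,0,1]'
```

```text
t: 8.3
eef_pos: [495.0, -56.3, 87.0]
tcp_rot: [-1.571, -0.0, -0.199]
ft_force: [-2.1, -0.4, 4.5]
opening: 0.454
t: 8.5
eef_pos: [495.0, -56.3, 86.9]
tcp_rot: [-1.571, -0.001, -0.199]
ft_force: [-2.9, 0.5, 10.3]
opening: 0.457
```

```bash
python3 -m inch '[0,-0.0005,0,0,0,0,1,0,0,0,0,0,0,1]'; python3 -m inch '[0,0,0,0,0,0,0.05,0,0,0,0,0,0,0,0,0,0,0,0,0,-0.1,0,0,0,0,0,0,-0.2,0,0,0,0,0,0,-0.3,0,0,0,0,0,0,-0.4,0,0,0,0,0,0,-0.4]'
python3 - <<'E'
from cell import env
import cv2,numpy as np
ims=[]
for n in ["wrist","side"]:
    c=env.read_camera(n); cv2.imwrite(f"pics/{n}5.png",c["pixels"]); np.savez(f"/tmp/{n}5.npz",**c)
E
```

```text
t: 8.7
eef_pos: [495.0, -56.3, 86.9]
tcp_rot: [-1.571, -0.0, -0.199]
ft_force: [-1.2, 0.8, 6.9]
opening: 0.457
t: 9.4
eef_pos: [494.9, -56.3, 86.6]
tcp_rot: [-1.571, -0.0, -0.199]
ft_force: [0.6, 0.6, -0.7]
opening: 0.692
```

View pics/wrist5.png

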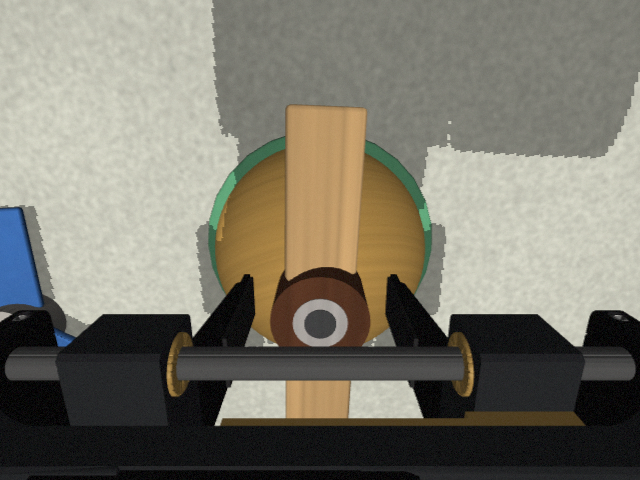

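The hub stays at (320,322), centred between the open fingers and standing level. I'll retreat straight up.

```bash
python3 -m inch '[0,-0.005,0,0,0,0,-0.5,0,-0.01,0,0,0,0,-0.5,0,-0.015,0,0,0,0,-0.5,0,-0.02,0,0,0,0,-0.5,0,-0.03,0,0,0,0,-0.5,0,-0.03,0,0,0,0,-0.5,0,-0.03,0,0,0,0,-0.5,0,-0.01,0,0,0,0,-0.5,0,0,0,0,0,0,-0.5,0,0,0,0,0,0,-0.5]'
cat > chk.py <<'E'
from cell import env
from h import *
for n in ["wrist","side","scene"]:
    c=env.read_camera(n); cv2.imwrite(f"pics/{n}6.png",c["pixels"]); P=cloud(c); X=P.reshape(-1,3)
    hsv=cv2.cvtColor(c["pixels"],cv2.COLOR_BGR2HSV).reshape(-1,3).astype(int)
    dd=np.hypot(X[:,0]-495,X[:,1]+56)
    m=(dd<24)&(X[:,2]>105)&(X[:,2]<118); h=X[m]
    if len(h)>15:
        A=np.c_[h[:,:2]-[495,-56],np.ones(len(h))]; p=np.linalg.lstsq(A,h[:,2],rcond=None)[0]; print(n,"hub top",len(h),h.mean(0).round(1),"tilt deg",np.degrees(p[:2]).round(1))
    b=(dd>30)&(dd<95)&(X[:,2]>80)&(X[:,2]<125)&(abs((X[:,0]-495)*.2+(X[:,1]+56)*.98)<25)
    for s in (1,-1):
        k=b&(s*(X[:,0]-495)>0)
        if k.sum(): print("  blade",k.sum(),X[k].mean(0).round(1))
s=env.state();print(s['t'],s['eef_pos'],s['ft_force'])
E
python3 chk.py
```

```text
t: 10.5
eef_pos: [494.4, -56.2, 235.9]
tcp_rot: [-1.571, 0.001, -0.199]
ft_force: [-0.6, -0.7, -0.3]
opening: 0.746
wrist hub top 2225 [494.1 -56.  110.8] tilt deg [-0.2  0.1]
  blade 2227 [551.2 -69.3  98.6]
  blade 3183 [436.3 -42.7 101. ]
side hub top 136 [495.5 -52.1 113.2] tilt deg [ 0.5 -5.3]
  blade 106 [554.1 -64.8 103.3]
  blade 222 [438.4 -41.7 103.1]
scene hub top 256 [497.7 -53.6 112.4] tilt deg [-0.4 -2.1]
  blade 275 [554.7 -66.3 101.2]
  blade 361 [439.5 -40.3 102.1]
10.65 [494.488059   -56.25893946 235.46523116] [-0.03957244  0.01235054 -0.17995473]
```

View pics/wrist6.png

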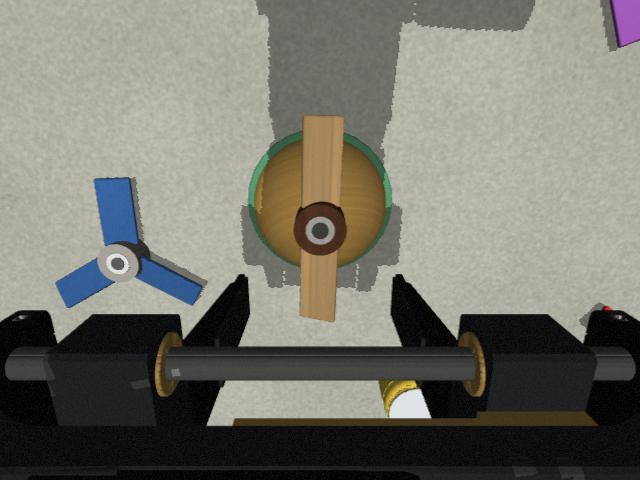

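View pics/side6.png

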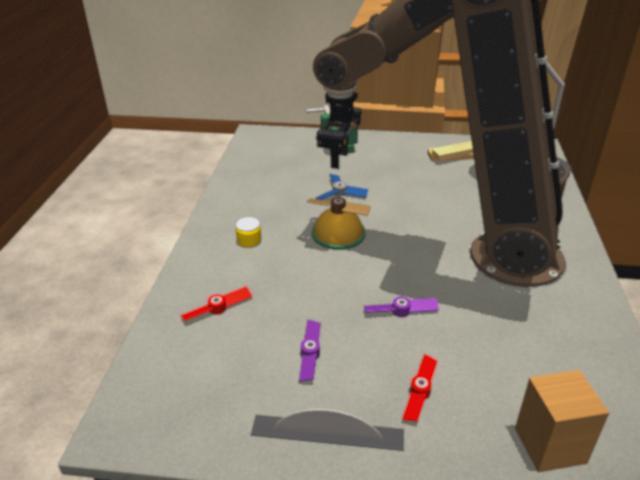

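The rotor stands on the dome with the hub at (320,230) in the wrist view, and its top is level within about half a degree in the sharpest view. The spare and tin are where they were. I'll wait a second, check again and hand in.

```bash
python3 -m inch '[0,0,0,0,0,0,-0.5,0,0,0,0,0,0,-0.5,0,0,0,0,0,0,-0.5,0,0,0,0,0,0,-0.5,0,0,0,0,0,0,-0.5,0,0,0,0,0,0,-0.5,0,0,0,0,0,0,-0.5,0,0,0,0,0,0,-0.5,0,0,0,0,0,0,-0.5,0,0,0,0,0,0,-0.5]'; python3 chk.py && python3 -c "
from cell import env
print(env.job_done())"
```

```text
t: 11.65
eef_pos: [494.9, -56.3, 236.7]
tcp_rot: [-1.571, -0.0, -0.199]
ft_force: [0.9, -0.8, -0.4]
opening: 0.748
wrist hub top 2210 [494.1 -56.  110.8] tilt deg [-0.3 -0.1]
  blade 2219 [551.2 -69.3  98.6]
  blade 3170 [436.3 -42.7 101. ]
side hub top 143 [496.  -53.6 112.6] tilt deg [ 1.4 -4.7]
  blade 105 [554.  -65.1 102.9]
  blade 221 [438.4 -41.1 103.1]
scene hub top 246 [497.5 -54.1 112.7] tilt deg [-0.1 -1.7]
  blade 277 [554.6 -66.  101.4]
  blade 361 [439.7 -40.2 102.3]
11.8 [494.9036667  -56.31027536 236.6663688 ] [ 0.10295094 -0.15809952 -0.63229611]
the job is handed in; nothing more can be done
None
```

The two-bladed wooden rotor is standing balanced by its hub on the brass dome. I gripped it by the hub, lowered it in half-millimetre steps until it touched, released it and lifted clear. I handed the job in at about 12 s; no verdict is reported.

- **Position and level:** the last wrist-camera check puts the hub centre at (494.1, -56.0) mm, against a dome centre of about (494–495, -56) mm. Its top is at about 111 mm and tilted about 0.3°.
- **At rest:** the wrist-camera hub position did not change over more than a second of waiting. The gripper hangs about 120 mm above the hub, touching nothing.
- **Disagreement:** the scene and side cameras gave tilts of about 2° and 5°. They also put the hub 2–4 mm away from the wrist camera's position. They see only a few hub pixels, at a slant, and have calibration error, so I trusted the wrist view. All of these readings are inside the limits.
- **Bystanders:** by eye, the tin and the three-bladed rotor are where they started; I did not measure them again at the end.

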